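# Draw the basket drawer out to its stop with the pull hook

### The job

Take the pull hook from its wooden rest, drop its point through the steel eye on the front of the low drawer and draw the drawer out gently until it comes firmly against its stop, holding a light steady pull there for a moment. The stop cannot be seen and is not always in the same place, so go by feel and do not yank or overload it (keep well under 20 N). Then unhook without pushing the drawer back in, lay the hook on its rest the way it lay before and let go; touch the drawer unit only with the hook and leave everything else on the bench as it stands.

Things in the scene. Friction and masses are not known exactly. Their poses are not given: they have to be found in the camera images.
- hook_grip (a point): Centre (half-way up) of the pull hook's wooden handle: a bar 100 mm long (x), 20 wide (y), 24 tall (z). Axes are the hook's: x from handle to point, z up as it lies on the rest. Grip it from above across the 20 mm; 30 mm to either side of the centre along x is clear of the rest.
- hook_tip (a point): Lowest end of the hook's down-turned point, at (150, 0, -33.5) mm from hook_grip in the hook's axes (same axes).
- rest_seat (a point): Where the handle's centre lies when the hook is on its rest, 52 mm above the bench; x is the way the hook's shaft points, z up. At the start the hook lies exactly so.
- eye (a point): Centre of the hole of the steel eye on the drawer's front, 50 mm above the bench. A level loop of round bar 6 mm thick; the hole opens straight up and is 20 mm wide (y), 26 mm long (x): from 12 mm on the -x side (inner edge of the bar the hook pulls on) to 14 mm on the +x side (drawer's front face). Axes are the drawer's: it comes out along -x; z up.
- drawer: The drawer, sliding straight; axes and origin as eye. Wooden front 176 mm wide, 12 to 88 mm above the bench. It starts shut to 60 mm out, drags with 3 N at a slow pull and stays where it is left. It has 45 to 75 mm still to go to a stop that cannot be seen and whose place differs each time; there it halts hard (some 20 to 30 N per mm), so go slowly.
- cabinet: The white low drawer unit, fixed to the bench: 200 mm wide (y), 200 mm deep (x), 113 mm tall; two saucers are fixed on its top (to 129 mm). Origin: middle of its front edge at bench level; x points from the front to the back, so the drawer comes out along -x.
- rest: The rest, fixed to the bench, origin 52 mm below rest_seat, same axes: dark wooden base 160 x 60 x 8 mm with two forked posts, one 40 mm behind the seat, floor 40 mm above the bench, under the handle, one 80 mm ahead of it under the shaft. Fork cheeks slope outward, 3 to 6 mm clear each side, reaching 8 to 11 mm above the fork floors.
- hook: The pull hook, about 0.16 kg; origin and axes as hook_grip. A straight round steel shaft 7 mm thick leaves the handle's +x end on the handle's own axis; 150 mm ahead of the handle's centre it turns straight down (-z) into a round point 7 mm thick whose lower end is 33.5 mm below the shaft's axis.
- tray: Bystander: open wooden tray 200 by 140 mm, 30 mm high, loose on the bench; origin at the centre of its underside.
- cup: Bystander: white ceramic cup, rim radius 38 mm, 62 mm tall, standing in the tray; origin at the centre of its foot.
- portafilter: Bystander: steel portafilter, head 74 mm across and 46 mm tall, black handle reaching 165 mm from the head's centre along its x; origin at the centre of the head's underside.
- tamper: Bystander: tamper with steel base 58 mm across and blue plastic grip, 83 mm tall; origin at the centre of its underside.
- pitcher: Bystander: steel milk pitcher with handle, 84 mm across, 100 mm tall; origin at the centre of its underside.
- canister: Bystander: glass canister with wooden lid, 84 mm across, about 130 mm tall; origin at the centre of its underside.
Mind the look-alikes: they are no part of the job. What is shaped like the rest but turquoise or yellow is not meant. Leave any green look-alike of the hook alone.

How it is judged:
By the outcome, as a careful person would: the job done as asked, in the order asked, and still so for the second after the job is handed in, with the robot touching nothing.
It also fails if it takes over 67 s, if anything falls off the work surface, if the arm or the gripper's body presses on something with over 40 N, if the wrist force passes 120 N, or if a joint passes its speed limit or range.

### The arm

A 6-joint arm with a two-finger parallel gripper is mounted at the origin on the work surface. World frame = base frame: x ahead of the robot, y to its left, z up, the work surface at z = 0. Lengths are in m, angles in degrees, forces in N, time in s.
With the tool pointing down it reaches from about 0.4 to 0.825 m from the base axis. Payload 7 kg.
Tool frame: the origin (TCP) lies midway between the tips of the shut fingers; the grasp point (between the pads) lies 19 mm behind it (ctrl.grip_point_offset is the distance from the TCP to the grasp point, in m); x points along the fingers, y is the direction in which the jaws open and shut, and the axes are right-handed (so a half turn about x gives the same grasp; the last joint's range is limited). The gripper opens to 88 mm and grips with 3 to 60 N. Pads are 19 mm wide; open, the fingers measure 130 mm over their backs; the gripper's body (78 mm by 193 mm) begins 47 mm behind the grasp point.
Start: joints at [-53.68, 20.546, 0.682, 0, -70.136, -16.507], TCP at [0.229, -0.635, 0.227] pointing down, gripper open.
Joint ranges: [-176.03, 176.03], [-82.01, 121.73], [-58.28, 71.71], [-173.87, 95.51], [-174.79, -0.11], [-173.66, 173.66]. Speed limits (degrees/s): [136.94, 136.94, 172.46, 180, 180, 180].

### API

Orientations are given as [roll, pitch, yaw] about the fixed x, y, z axes, in that order (R = Rz(yaw) Ry(pitch) Rx(roll)).
In Python, from plant import ctrl gives the robot as it stands.
- The arm moves only by the tool drive_tool, never from a script. Its argument "plan" is a list of rows, each a list of 3 entries, a list of its own where there are three numbers: the shift along the tool's x, y, z in m, then the turn, a rotation vector about the tool's x, y, z in degrees, then the opening, from 0 (shut) to 1 (fully open). In form: [[[dx, dy, dz], [wx, wy, wz], grip], ...]. A call has 1 to 20 rows; each row is the pose to reach, as a shift and turn from the pose measured when the call began, along the tool's axes at that moment; what a row does not reach only later rows make up. A row lasts 1/12 s, in which the tool goes at most 41.7 mm and 7.16 degrees, less where a joint would pass 70% of its speed; a pose out of reach is approached as far as the arm can. A call with a gripper value outside its range is refused whole. The fingers move at their own pace and stop on an object; the grip force is fixed at half the most. Time passes only in rows, so rows that repeat a pose let the fingers close. It gives the time, the measured TCP pose, the force and the opening at its end, in the units of the state.
- ctrl.get_obs(): the state, without advancing time (a new reading comes with each control period).
- ctrl.snapshot(name): name is "scene" or "top" or "wrist"; returns the picture (384x512x3 uint8, blue, green, red); there is no depth.
- ctrl.get_calibration(name): a dict with "fx", "fy", "cx", "cy" (pixels), "R" (3x3) and "t" (3): a world point X has camera coordinates R X + t. Camera axes: x right, y down, z forward; pixel columns grow to the right and rows downward; lengths in m; the calibration is good to about 2 mm. A picture is of the moment at which its call begins: read the wrist's pose just before it. get_calibration takes no time and is no camera call; for the wrist camera it gives the pose at the moment of the call.
- ctrl.close_job(): hands the job in, once; it reports no verdict.
Trained networks look in the newest picture that a camera, given by its name, has taken for a name from the list of things; names that differ only in an ending like _2 or _b are one class to them, and where a whole thing is asked for, a point or a joint stands for the part that bears it (a point fixed in the world has none). Each returns a list of dicts, best first, with "confidence" (0 to 1); they miss things now and then, are a little off and sometimes report something else, mostly with a low value. They report only what shows in the picture. A call takes as long as a camera call. They do not tell look-alikes from the thing itself.
- ctrl.cut_out(camera, name): "pixels" (384x512 bool, what is visible of it) and "pixel" ([column, row] in pixels, amid what is visible of it).
- ctrl.landmark_of(camera, name): "pixel" ([column, row] in pixels: a listed point, or the origin of a listed thing).
The state is a dict: "clock": time; "joint_pos": joint angles; "qvel": joint speeds; "tau": joint torques, N m; "tool_pos": TCP position; "orientation": TCP orientation; "force": force on the tool from outside, world axes, zero at the start; "moment": the same for the moment, N m; "opening": finger opening in m.
Only numpy, scipy, OpenCV 4.12 (cv2) and the standard library are available. Lean on these libraries where they do the work, as an engineer would, in place of code of your own. Each camera call takes 0.05 s, during which the arm holds its last target. There are 200 camera calls.

## Working session

There is one attempt and no reset: what is moved stays moved. The work goes in short steps, Python scripts to look and compute and a tool call to move; the robot and the scene stay as the last step left them, time stands still between calls to the robot, and variables do not carry over. Pictures are saved under pics/ and viewed, about 8 in all and at most 12, crops included, and the job is handed in when it is done.

Besides the shell and the picture viewer there is one more tool, called after "Emit:" by a JSON object that holds its "method" and its "body", one argument or row to a line. drive_tool: Moves the arm, as the interface text tells. Its arguments: {"type":"object","properties":{"plan":{"type":"array","items":{"type":"array"}}},"required":["plan"]}

```bash
mkdir -p pics; ls; python3 - <<'E'
from plant import ctrl
import cv2
o=ctrl.get_obs();print({k:o[k] for k in('clock','tool_pos','orientation','force','opening')})
for n in('scene','top'):
    im=ctrl.snapshot(n);cv2.imwrite(f'pics/{n}0.png',im)
    for k in('hook_grip','hook_tip','rest_seat','eye','cabinet','rest'):
        print(n,k,[(d['pixel'],round(d['confidence'],2)) for d in ctrl.landmark_of(n,k)])
a=cv2.imread('pics/scene0.png');b=cv2.imread('pics/top0.png')
cv2.imwrite('pics/a.png',cv2.resize(a,(800,600)));cv2.imwrite('pics/b.png',cv2.resize(b,(800,600)))
E
```

```text
pics
{'clock': 0.0, 'tool_pos': array([ 0.22858993, -0.63458114,  0.22561195]), 'orientation': array([ 94.8387182 ,  89.90198834, 114.64455974]), 'force': array([-0.31650498,  0.18025883,  0.45421243]), 'opening': 0.08768456809209006}
scene hook_grip [([319.7, 213.3], 0.85), ([209.0, 154.8], 0.78)]
scene hook_tip [([184.5, 195.0], 0.87), ([258.3, 206.7], 0.74)]
scene rest_seat [([281.1, 147.8], 0.79), ([210.9, 154.8], 0.71), ([202.9, 127.7], 0.57), ([184.7, 193.4], 0.35)]
scene eye []
scene cabinet [([235.5, 266.1], 0.76)]
scene rest [([276.8, 160.4], 0.91), ([202.1, 142.9], 0.84), ([211.2, 172.8], 0.83), ([414.4, 323.9], 0.5)]
top hook_grip [([219.8, 215.5], 0.66), ([359.1, 220.3], 0.58)]
top hook_tip [([345.5, 165.8], 0.91), ([270.4, 197.4], 0.55), ([244.8, 128.9], 0.32)]
top rest_seat [([420.1, 271.1], 0.87), ([355.5, 218.5], 0.76), ([305.6, 277.1], 0.7)]
top eye [([243.9, 128.2], 0.7)]
top cabinet [([241.7, 127.6], 0.64)]
top rest [([356.0, 220.3], 0.9), ([411.2, 265.7], 0.68), ([300.2, 278.5], 0.65), ([144.9, 211.9], 0.25)]
```

View pics/a.png

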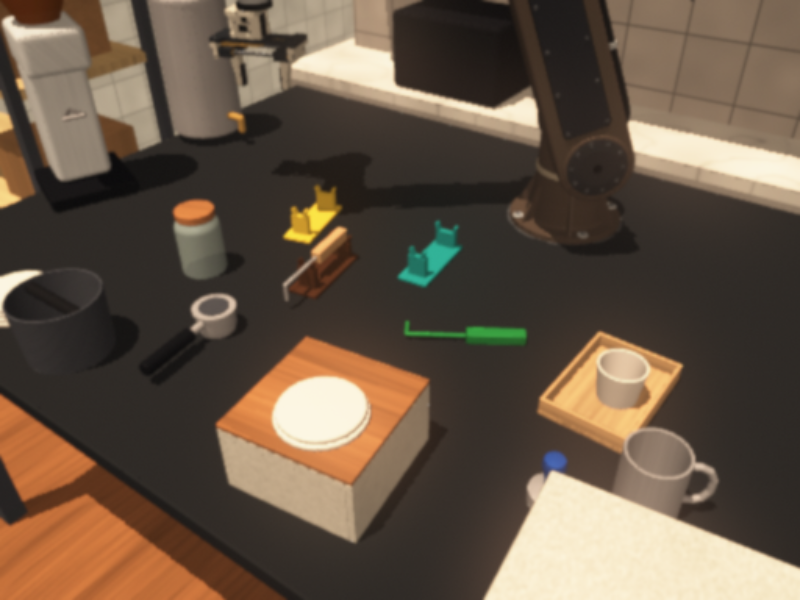

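View pics/b.png

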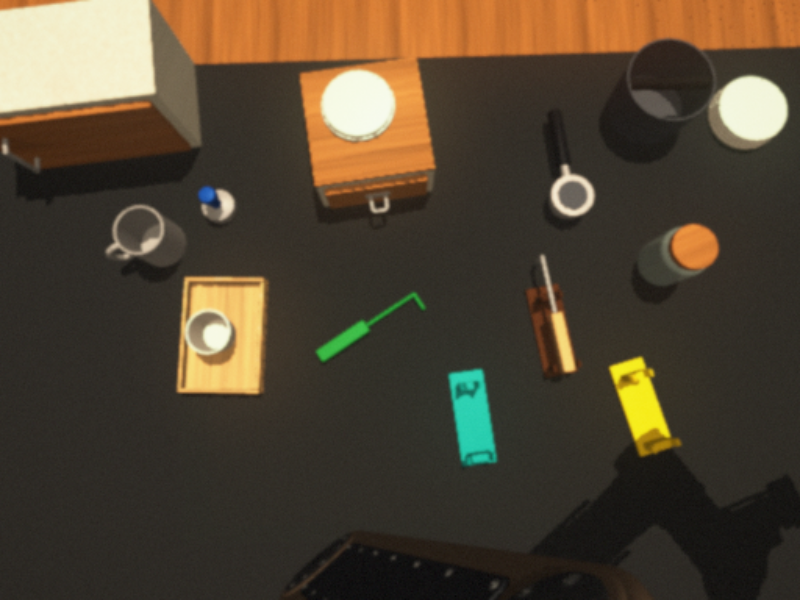

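The scene shows three rest-like things (top, 800×600 px): dark wooden rest with the wooden-handled hook at (552,330), turquoise at (472,417), yellow at (642,405). It also shows a green hook lying loose at (370,325). The dark wooden rest and its hook fit the description. The eye is at about (378,205), on the drawer front.

```bash
cat > h.py <<'E'
import numpy as np, cv2
from plant import ctrl
def back(n,px,z,c=None):
    c=c or ctrl.get_calibration(n)
    d=c['R'].T@np.array([(px[0]-c['cx'])/c['fx'],(px[1]-c['cy'])/c['fy'],1.]); o=-c['R'].T@c['t']
    return o+d*(z-o[2])/d[2]
def tri(obs):
    A=np.zeros((3,3));b=np.zeros(3)
    for n,px in obs:
        c=ctrl.get_calibration(n);d=c['R'].T@np.array([(px[0]-c['cx'])/c['fx'],(px[1]-c['cy'])/c['fy'],1.]);d/=np.linalg.norm(d)
        P=np.eye(3)-np.outer(d,d);A+=P;b+=P@(-c['R'].T@c['t'])
    return np.linalg.solve(A,b)
E
python3 - <<'E'
from h import *
np.set_printoptions(precision=4,suppress=True)
print('grip tri',tri([('top',[359.1,220.3]),('scene',[209,154.8])]))
print('tip tri',tri([('top',[345.5,165.8]),('scene',[184.5,195])]))
print('rest top z0',back('top',[356,220.3],0),'scene',back('scene',[211.2,172.8],0))
print('seat',back('top',[359.1,220.3],.052),back('scene',[209,154.8],.052))
print('tip', back('top',[345.5,165.8],.0185),back('scene',[184.5,195],.0185))
print('eye',back('top',[243.9,128.2],.05),back('top',[242,131],.05))
print('cab top corners z.113')
for p in [(301,73),(415,60),(433,178),(319,194)]: print(back('top',np.array(p)*.64,.113))
print('drawer front top edge z.088');
for p in [(330,206),(428,195)]: print(back('top',np.array(p)*.64,.088))
c=ctrl.get_calibration('top');print(-c['R'].T@c['t'])
im=cv2.imread('pics/top0.png');a=im[150:250,310:410];b=im[100:145,190:290]
cv2.imwrite('pics/crop.png',np.hstack([cv2.resize(a,(400,400),interpolation=2),cv2.resize(im[90:190,190:290],(400,400),interpolation=2)]))
E
```

```text
grip tri [ 0.4423 -0.2844  0.0546]
tip tri [ 0.5935 -0.2606  0.0099]
rest top z0 [ 0.4441 -0.2881  0.    ] scene [ 0.4522 -0.276   0.    ]
seat [ 0.4408 -0.2826  0.052 ] [ 0.4398 -0.2905  0.052 ]
tip [ 0.5953 -0.2638  0.0185] [ 0.6004 -0.2452  0.0185]
eye [0.7016 0.0154 0.05  ] [0.6938 0.0208 0.05  ]
cab top corners z.113
[0.908  0.1437 0.113 ]
[ 0.9257 -0.05    0.113 ]
[ 0.7164 -0.0734  0.113 ]
[0.6946 0.1147 0.113 ]
drawer front top edge z.088
[0.6817 0.1001 0.088 ]
[ 0.696  -0.0653  0.088 ]
[ 0.3841 -0.022   1.018 ]
```

View pics/crop.png

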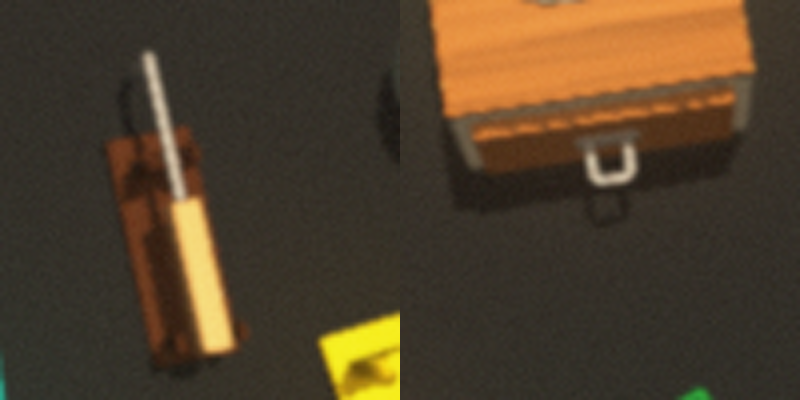

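The crop confirms it: a natural wood handle on the dark rest (left crop), and the steel eye at about crop px (611,163), i.e. full-resolution (242.8,130.7). Next I work out the first move to above the handle.

```bash
cat >> h.py <<'E'
from scipy.spatial.transform import Rotation as Ro
def tool():
    o=ctrl.get_obs();return np.array(o['tool_pos']),Ro.from_euler('xyz',o['orientation'],degrees=True).as_matrix()
def down(yaw):  # hook yaw deg -> tool pointing down, jaws across; both options
    y=np.radians(yaw);p=np.array([-np.sin(y),np.cos(y),0]);x=np.array([0,0,-1.])
    return [np.column_stack([x,s*p,np.cross(x,s*p)]) for s in(1,-1)]
def go(pos,yaw,opt=None):
    t,R=tool()
    c=[(np.degrees(Ro.from_matrix(R.T@D).as_rotvec())) for D in down(yaw)]
    if opt is None: opt=int(np.linalg.norm(c[1])<np.linalg.norm(c[0]))
    print('opt',opt,'shift',np.round(R.T@(np.array(pos)-t),4),'turn',np.round(c[opt],2),'other',np.round(c[1-opt],1))
E
python3 - <<'E'
from h import *
np.set_printoptions(precision=4,suppress=True)
f=lambda x,y:(310+x/4-.375,150+y/4-.375)
a=back('top',f(190,198),.064);b=back('top',f(220,352),.064)
print(a,b,np.linalg.norm(a-b),(a+b)/2)
s=back('top',f(150,55),.0555);print('bend',s)
d=s-b;yaw=np.degrees(np.arctan2(d[1],d[0]));print(yaw, np.degrees(np.arctan2(*(a-b)[1::-1])))
m=(a+b)/2
go([m[0],m[1],.20],yaw)
print(tool()[1], ctrl.get_obs()['joint_pos'])
c=ctrl.get_calibration('wrist');t,R=tool();print('cam in tool',R.T@(-c['R'].T@c['t']-t),'axis',R.T@c['R'][2],c['fx'])
E
```

```text
[ 0.4957 -0.2778  0.064 ] [ 0.395  -0.2908  0.064 ] 0.10152289481068585 [ 0.4453 -0.2843  0.064 ]
bend [ 0.594  -0.2596  0.0555]
8.913762948927493 7.306852170548193
opt 0 shift [0.0266 0.2565 0.3226] turn [10.9  0.  -0. ] other [-169.1    0.     0. ]
[[-0.     -0.339   0.9408]
 [ 0.      0.9408  0.339 ]
 [-1.      0.      0.    ]] [-53.6804  20.5456   0.6811  -0.0008 -70.1369 -16.5064]
cam in tool [-0.1576  0.0008 -0.0663] axis [ 0.9691 -0.0004  0.2468] 273.92335099393364
```

Emit:
{"method": "drive_tool", "body": {
  "plan": [
    [[0.027, 0.128, 0.161], [5, 0, 0], 1],
    [[0.027, 0.128, 0.161], [5, 0, 0], 1],
    [[0.027, 0.128, 0.161], [5, 0, 0], 1],
    [[0.027, 0.128, 0.161], [5, 0, 0], 1],
    [[0.027, 0.256, 0.323], [10.9, 0, 0], 1],
    [[0.027, 0.256, 0.323], [10.9, 0, 0], 1],
    [[0.027, 0.256, 0.323], [10.9, 0, 0], 1],
    [[0.027, 0.256, 0.323], [10.9, 0, 0], 1],
    [[0.027, 0.256, 0.323], [10.9, 0, 0], 1],
    [[0.027, 0.256, 0.323], [10.9, 0, 0], 1],
    [[0.027, 0.256, 0.323], [10.9, 0, 0], 1],
    [[0.027, 0.256, 0.323], [10.9, 0, 0], 1],
    [[0.027, 0.256, 0.323], [10.9, 0, 0], 1]
  ]
}}

```text
clock: 1.78
tool_pos: [0.446, -0.2845, 0.1997]
orientation: [-47.0, 90.0, -38.0]
force: [-0.1, -0.6, -0.5]
opening: 0.0875
```

```bash
python3 - <<'E'
from h import *
np.set_printoptions(precision=4,suppress=True)
o=ctrl.get_obs();print(o['clock'],o['tool_pos'],o['force'],o['qvel'])
im=ctrl.snapshot('wrist');cv2.imwrite('pics/w1.png',cv2.resize(im,(768,576)))
for k in('hook_grip','hook_tip','rest_seat','rest'):
    z={'hook_grip':.052,'hook_tip':.0185,'rest_seat':.052,'rest':0}[k]
    for d in ctrl.landmark_of('wrist',k): print(k,d['pixel'],round(d['confidence'],2),back('wrist',d['pixel'],z))
E
```

```text
1.7833 [ 0.446  -0.2845  0.1997] [-0.0923 -0.6236 -0.4815] [-1.8632  0.1256  0.0073  0.0674 -0.0857  0.109 ]
hook_grip [253.2, 184.3] 0.89 [ 0.4468 -0.2776  0.052 ]
rest_seat [415.5, 64.7] 0.95 [ 0.2966 -0.1331  0.052 ]
rest_seat [250.2, 179.0] 0.93 [ 0.4411 -0.2822  0.052 ]
rest_seat [122.7, 28.6] 0.92 [ 0.3094 -0.432   0.052 ]
rest [143.8, 39.8] 0.75 [ 0.3055 -0.4302  0.    ]
rest [250.0, 172.9] 0.67 [ 0.4435 -0.2816  0.    ]
```

View pics/w1.png

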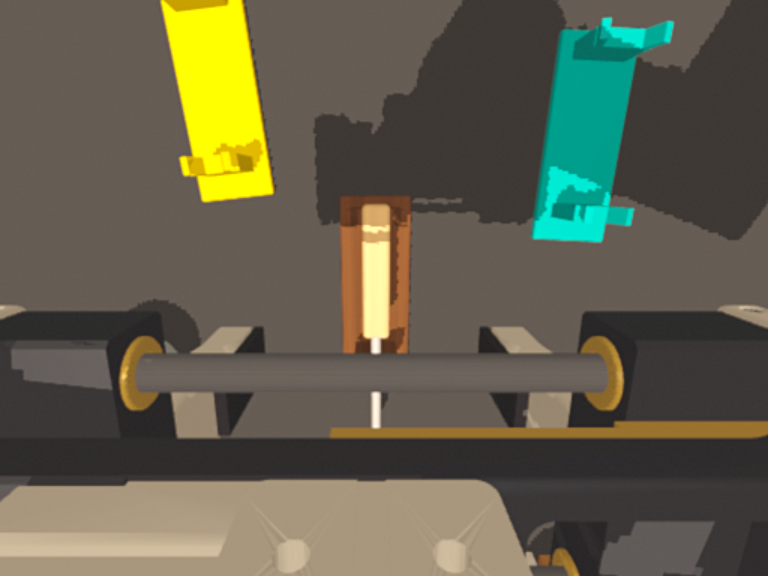

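The picture shows the handle running straight up the image, (376,205) to (376,338), with the shaft at x≈375. So the yaw is right. Now I measure the handle ends.

```bash
python3 - <<'E'
from h import *
np.set_printoptions(precision=4,suppress=True)
f=lambda x,y:(x/1.5-.17,y/1.5-.17)
a=back('wrist',f(376,338),.064);b=back('wrist',f(376,205),.064);s=back('wrist',f(375.7,425),.0555)
print(a,b,np.linalg.norm(a-b),(a+b)/2);d=a-b;print(np.degrees(np.arctan2(d[1],d[0])));d=s-b;print(np.degrees(np.arctan2(d[1],d[0])))
l=back('wrist',f(362.5,270),.064);r=back('wrist',f(389.5,270),.064);print('w',np.linalg.norm(l-r),(l+r)/2)
m=(a+b)/2
go([m[0],m[1],.034],8.9)
E
```

```text
[ 0.4916 -0.274   0.064 ] [ 0.3936 -0.2895  0.064 ] 0.09919262934322728 [ 0.4426 -0.2818  0.064 ]
9.014690211839861
8.965002982452651
w 0.019660331273217858 [ 0.4395 -0.2822  0.064 ]
opt 0 shift [ 0.1655  0.0042 -0.002 ] turn [-0.09 -0.01  0.  ] other [179.9   0.    0. ]
```

Emit:
{"method": "drive_tool", "body": {
  "plan": [
    [[0, 0.004, -0.003], [0, 0, 0], 1],
    [[0.04, 0.004, -0.003], [0, 0, 0], 1],
    [[0.08, 0.004, -0.003], [0, 0, 0], 1],
    [[0.115, 0.004, -0.003], [0, 0, 0], 1],
    [[0.145, 0.004, -0.003], [0, 0, 0], 1],
    [[0.166, 0.004, -0.003], [0, 0, 0], 1],
    [[0.166, 0.004, -0.003], [0, 0, 0], 1],
    [[0.166, 0.004, -0.003], [0, 0, 0], 1]
  ]
}}

```text
clock: 2.7
tool_pos: [0.4407, -0.2824, 0.0331]
orientation: [164.9, 89.8, 173.7]
force: [-0.6, -1.0, 1.0]
opening: 0.088
```

Emit:
{"method": "drive_tool", "body": {
  "plan": [
    [[0, 0, 0], [0, 0, 0], 0],
    [[0, 0, 0], [0, 0, 0], 0],
    [[0, 0, 0], [0, 0, 0], 0],
    [[0, 0, 0], [0, 0, 0], 0],
    [[0, 0, 0], [0, 0, 0], 0],
    [[0, 0, 0], [0, 0, 0], 0],
    [[0, 0, 0], [0, 0, 0], 0],
    [[0, 0, 0], [0, 0, 0], 0],
    [[0, 0, 0], [0, 0, 0], 0],
    [[0, 0, 0], [0, 0, 0], 0],
    [[0, 0, 0], [0, 0, 0], 0],
    [[0, 0, 0], [0, 0, 0], 0]
  ]
}}

```text
clock: 3.7
tool_pos: [0.4406, -0.2824, 0.033]
orientation: [164.4, 89.8, 173.2]
force: [-0.2, 0.1, -0.4]
opening: 0.0194
```

```bash
python3 - <<'E'
from h import *
np.set_printoptions(precision=4,suppress=True)
f=lambda x,y:(190+(x-400)/4-.375,90+y/4-.375)
i=back('top',f(611,174),.05);l=back('top',f(591,160),.05);r=back('top',f(631,160),.05);o=back('top',f(611,186),.05)
print('inner',i,'outer',o,'bar centres apart(26)',np.linalg.norm(l-r))
y=6.3;u=np.array([np.cos(np.radians(y)),np.sin(np.radians(y)),0])
e=i+.012*u;print('eye',e);g=e-.15*u
go([g[0],g[1],.11],y);t,R=tool();print(R)
E
```

```text
inner [0.6877 0.0199 0.05  ] outer [0.6793 0.0201 0.05  ] bar centres apart(26) 0.027382966001558037
eye [0.6997 0.0212 0.05  ]
opt 0 shift [-0.0772  0.267   0.1522] turn [ 2.47 -0.17 -0.04] other [-177.5    0.1   -0.3]
[[-0.003  -0.1525  0.9883]
 [ 0.0004  0.9883  0.1525]
 [-1.      0.0008 -0.0029]]
```

Emit:
{"method": "drive_tool", "body": {
  "plan": [
    [[-0.02, 0, 0], [0, 0, 0], 0],
    [[-0.04, 0, 0], [0, 0, 0], 0],
    [[-0.077, 0, 0], [0, 0, 0], 0],
    [[-0.077, 0, 0], [0, 0, 0], 0],
    [[-0.077, 0.03, 0.02], [0.5, 0, 0], 0],
    [[-0.077, 0.06, 0.04], [1, 0, 0], 0],
    [[-0.077, 0.09, 0.06], [1.5, 0, 0], 0],
    [[-0.077, 0.12, 0.08], [2, 0, 0], 0],
    [[-0.077, 0.15, 0.09], [2.5, 0, 0], 0],
    [[-0.077, 0.18, 0.11], [2.5, 0, 0], 0],
    [[-0.077, 0.21, 0.125], [2.5, 0, 0], 0],
    [[-0.077, 0.24, 0.14], [2.5, 0, 0], 0],
    [[-0.077, 0.267, 0.151], [2.5, 0, 0], 0],
    [[-0.077, 0.267, 0.151], [2.5, 0, 0], 0],
    [[-0.077, 0.267, 0.151], [2.5, 0, 0], 0],
    [[-0.077, 0.267, 0.151], [2.5, 0, 0], 0]
  ]
}}

```text
clock: 5.03
tool_pos: [0.5488, 0.0044, 0.1093]
orientation: [172.4, 89.8, 178.7]
force: [-0.6, 0.1, -1.5]
opening: 0.0201
```

```bash
python3 - <<'E'
from h import *
np.set_printoptions(precision=4,suppress=True)
o=ctrl.get_obs();print(o['clock'],o['tool_pos'],o['force'],o['opening'])
im=ctrl.snapshot('top');im2=ctrl.snapshot('scene')
cv2.imwrite('pics/t2.png',im);cv2.imwrite('pics/s2.png',im2)
for k in('hook_tip','eye','hook_grip'):
  for n in('top','scene'): print(k,n,[(d['pixel'],round(d['confidence'],2)) for d in ctrl.landmark_of(n,k)])
cv2.imwrite('pics/t2c.png',np.hstack([cv2.resize(im[90:215,195:295],(400,500),interpolation=2),cv2.resize(im2[180:305,160:260],(400,500),interpolation=2)]))
E
```

```text
5.0333 [0.5488 0.0044 0.1093] [-0.5795  0.0709 -1.494 ] 0.020066971926601226
hook_tip top [([272.4, 196.3], 0.81)]
hook_tip scene [([257.2, 202.4], 0.84), ([241.0, 229.3], 0.63)]
eye top []
eye scene [([236.4, 264.3], 0.39)]
hook_grip top [([220.2, 217.2], 0.77)]
hook_grip scene [([317.9, 214.9], 0.83), ([267.1, 179.8], 0.66)]
```

View pics/t2c.png

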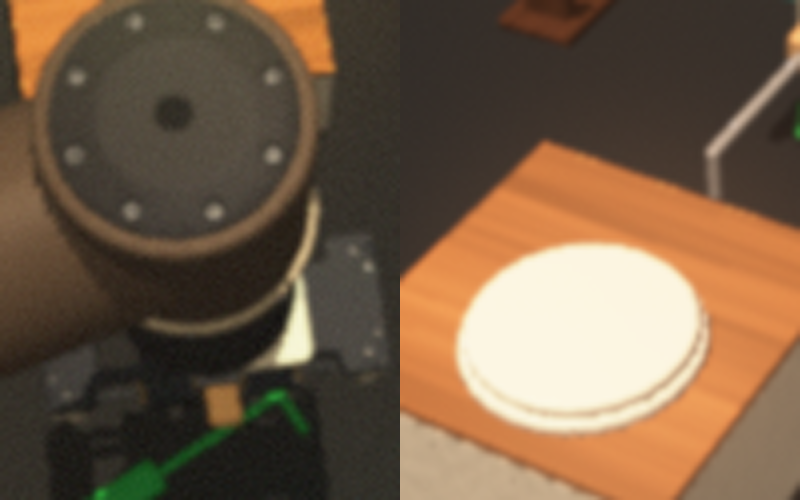

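The arm hides the top view of the eye. The scene view shows the bend at full-resolution px (237.6,217.6), with the tip behind the cabinet edge. I'll measure the eye with the wrist camera from above instead.

```bash
python3 - <<'E'
from h import *
np.set_printoptions(precision=4,suppress=True)
t,R=tool();c=ctrl.get_calibration('scene')
u=R[:,2]
for k in(.15,.152,.154):
  X=t+[0,0,.019]+k*u;p=c['R']@X+c['t'];print(k,X,c['fx']*p[0]/p[2]+c['cx'],c['fy']*p[1]/p[2]+c['cy'])
go([.75,.025,.25],6.3)
E
```

```text
0.15 [0.6984 0.0202 0.1284] 238.17842751464576 216.60643959454774
0.152 [0.7004 0.0204 0.1284] 237.70631247640068 217.10890216239596
0.154 [0.7024 0.0206 0.1284] 237.2328836289793 217.6127629910047
opt 0 shift [-0.1407 -0.0007  0.2014] turn [-0.08 -0.16 -0.04] other [179.9  -0.1   0.2]
```

Emit:
{"method": "drive_tool", "body": {
  "plan": [
    [[-0.04, 0, 0], [0, 0, 0], 0],
    [[-0.08, 0, 0], [0, 0, 0], 0],
    [[-0.11, 0, 0.03], [0, 0, 0], 0],
    [[-0.14, 0, 0.06], [0, 0, 0], 0],
    [[-0.14, 0, 0.1], [0, 0, 0], 0],
    [[-0.14, 0, 0.14], [0, 0, 0], 0],
    [[-0.14, 0, 0.18], [0, 0, 0], 0],
    [[-0.14, 0, 0.2], [0, 0, 0], 0],
    [[-0.14, 0, 0.2], [0, 0, 0], 0],
    [[-0.14, 0, 0.2], [0, 0, 0], 0],
    [[-0.14, 0, 0.2], [0, 0, 0], 0]
  ]
}}

```text
clock: 6.35
tool_pos: [0.748, 0.0252, 0.2486]
orientation: [172.3, 89.8, 178.5]
force: [0.0, 0.2, -1.9]
opening: 0.0201
```

```bash
python3 - <<'E'
from h import *
np.set_printoptions(precision=4,suppress=True)
o=ctrl.get_obs();print(o['clock'],o['tool_pos'],o['force'],o['opening'])
im=ctrl.snapshot('wrist')
cv2.imwrite('pics/w3.png',cv2.resize(im,(768,576)))
for k in('hook_grip','eye'):
  for d in ctrl.landmark_of('wrist',k): print(k,d['pixel'],round(d['confidence'],2),back('wrist',d['pixel'],.05))
E
```

```text
6.35 [0.748  0.0252 0.2486] [ 0.0019  0.2419 -1.8918] 0.020112041389089005
hook_grip [250.2, 255.0] 0.77 [0.8641 0.0432 0.05  ]
eye [248.4, 135.0] 0.84 [0.6973 0.0222 0.05  ]
```

View pics/w3.png

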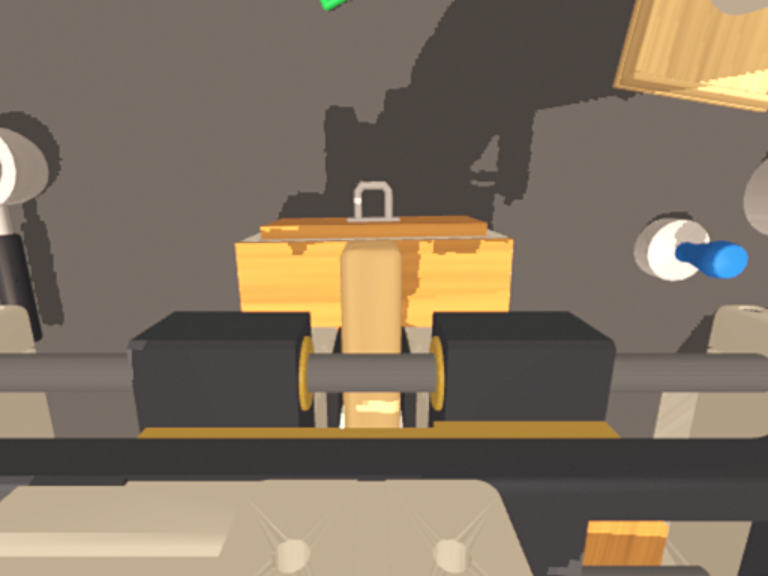

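The picture shows the eye loop with its sides at x≈358 and 388, the inner edge of the pull bar at y≈190, and the drawer's front edge level in the image.

```bash
python3 - <<'E'
from h import *
np.set_printoptions(precision=4,suppress=True)
f=lambda x,y:(x/1.5-.17,y/1.5-.17)
B=lambda x,y,z:back('wrist',f(x,y),z)
i=B(373.5,190,.05);print('inner',i,'outer',B(373.5,182,.05),'sides',np.linalg.norm(B(358.5,205,.05)-B(388,205,.05)),'face',B(373.5,219,.05))
for q in ((237.5,242),(512,240),.113),((262,227),(486,219),.088):
  d=B(*q[0],q[2])-B(*q[1],q[2]);print('yaw',np.degrees(np.arctan2(-d[0],d[1])),np.linalg.norm(d))
t,R=tool();print('hook yaw',np.degrees(np.arctan2(R[1,2],R[0,2])))
u=R[:,2]*[1,1,0];e=i+.012*u;g=e-.152*u;print('eye',e,g)
go([g[0],g[1],.11],6.3)
E
```

```text
inner [0.6867 0.0215 0.05  ] outer [0.6802 0.0208 0.05  ] sides 0.02522319809554758 face [0.7109 0.0242 0.05  ]
yaw -173.319678483237 0.19756331671855035
yaw -171.70869763993937 0.17311578529459629
hook yaw 6.220840772181433
eye [0.6987 0.0229 0.05  ] [0.5476 0.0064 0.05  ]
opt 0 shift [ 0.1406  0.0027 -0.2009] turn [-0.08 -0.11 -0.05] other [179.9  -0.1   0.2]
```

Emit:
{"method": "drive_tool", "body": {
  "plan": [
    [[0, 0, -0.04], [0, 0, 0], 0],
    [[0, 0.002, -0.08], [0, 0, 0], 0],
    [[0, 0.003, -0.12], [0, 0, 0], 0],
    [[0, 0.003, -0.16], [0, 0, 0], 0],
    [[0.03, 0.003, -0.19], [0, 0, 0], 0],
    [[0.06, 0.003, -0.201], [0, 0, 0], 0],
    [[0.1, 0.003, -0.201], [0, 0, 0], 0],
    [[0.13, 0.003, -0.201], [0, 0, 0], 0],
    [[0.14, 0.003, -0.201], [0, 0, 0], 0],
    [[0.14, 0.003, -0.201], [0, 0, 0], 0],
    [[0.14, 0.003, -0.201], [0, 0, 0], 0]
  ]
}}

```text
clock: 7.42
tool_pos: [0.5482, 0.0067, 0.112]
orientation: [149.1, 90.0, 155.3]
force: [0.7, -0.1, -1.5]
opening: 0.0197
```

```bash
python3 - <<'E'
from h import *
go([.5476,.0064,.075],6.5);go([.5476,.0064,.043],6.5);print(ctrl.get_obs()['force'])
E
```

```text
opt 0 shift [ 0.037  -0.0003 -0.0006] turn [-0.24 -0.04 -0.02] other [ 1.798e+02 -0.000e+00  1.000e-01]
opt 0 shift [ 0.069  -0.0003 -0.0006] turn [-0.24 -0.04 -0.02] other [ 1.798e+02 -0.000e+00  1.000e-01]
[ 0.70689986 -0.08976657 -1.47891132]
```

Emit:
{"method": "drive_tool", "body": {
  "plan": [
    [[0.02, 0, -0.001], [0, 0, 0], 0],
    [[0.035, 0, -0.001], [0, 0, 0], 0],
    [[0.042, 0, -0.001], [0, 0, 0], 0],
    [[0.045, 0, -0.001], [0, 0, 0], 0],
    [[0.047, 0, -0.001], [0, 0, 0], 0],
    [[0.047, 0, -0.001], [0, 0, 0], 0]
  ]
}}

```text
clock: 7.92
tool_pos: [0.548, 0.0068, 0.0659]
orientation: [39.6, 89.9, 45.9]
force: [-0.5, 0.1, -1.7]
opening: 0.0201
```

Tip about 2 mm below the bar's top with no contact force; going on.

Emit:
{"method": "drive_tool", "body": {
  "plan": [
    [[0.003, 0, 0], [0, 0, 0], 0],
    [[0.006, 0, 0], [0, 0, 0], 0],
    [[0.012, 0, 0], [0, 0, 0], 0],
    [[0.018, 0, 0], [0, 0, 0], 0],
    [[0.023, 0, 0], [0, 0, 0], 0],
    [[0.023, 0, 0], [0, 0, 0], 0],
    [[0.023, 0, 0], [0, 0, 0], 0]
  ]
}}

```text
clock: 8.5
tool_pos: [0.5476, 0.0067, 0.0423]
orientation: [162.5, 90.0, 168.7]
force: [-0.2, -0.2, -2.0]
opening: 0.0201
```

Emit:
{"method": "drive_tool", "body": {
  "plan": [
    [[0, 0, -0.002], [0, 0, 0], 0],
    [[0, 0, -0.004], [0, 0, 0], 0],
    [[0, 0, -0.006], [0, 0, 0], 0],
    [[0, 0, -0.007], [0, 0, 0], 0],
    [[0, 0, -0.008], [0, 0, 0], 0],
    [[0, 0, -0.009], [0, 0, 0], 0],
    [[0, 0, -0.01], [0, 0, 0], 0],
    [[0, 0, -0.011], [0, 0, 0], 0],
    [[0, 0, -0.012], [0, 0, 0], 0],
    [[0, 0, -0.013], [0, 0, 0], 0],
    [[0, 0, -0.014], [0, 0, 0], 0]
  ]
}}

```text
clock: 9.42
tool_pos: [0.5345, 0.0054, 0.0426]
orientation: [18.2, 89.9, 24.5]
force: [2.9, 0.0, -2.2]
opening: 0.0202
```

Emit:
{"method": "drive_tool", "body": {
  "plan": [
    [[0, 0, -0.001], [0, 0, 0], 0],
    [[0, 0, -0.002], [0, 0, 0], 0],
    [[0, 0, -0.0035], [0, 0, 0], 0],
    [[0, 0, -0.005], [0, 0, 0], 0],
    [[0, 0, -0.0065], [0, 0, 0], 0],
    [[0, 0, -0.008], [0, 0, 0], 0],
    [[0, 0, -0.0095], [0, 0, 0], 0],
    [[0, 0, -0.011], [0, 0, 0], 0],
    [[0, 0, -0.0125], [0, 0, 0], 0],
    [[0, 0, -0.014], [0, 0, 0], 0],
    [[0, 0, -0.0155], [0, 0, 0], 0],
    [[0, 0, -0.017], [0, 0, 0], 0],
    [[0, 0, -0.0185], [0, 0, 0], 0],
    [[0, 0, -0.02], [0, 0, 0], 0],
    [[0, 0, -0.0215], [0, 0, 0], 0],
    [[0, 0, -0.023], [0, 0, 0], 0],
    [[0, 0, -0.0245], [0, 0, 0], 0],
    [[0, 0, -0.026], [0, 0, 0], 0],
    [[0, 0, -0.027], [0, 0, 0], 0],
    [[0, 0, -0.028], [0, 0, 0], 0]
  ]
}}

```text
clock: 11.08
tool_pos: [0.5065, 0.0023, 0.0425]
orientation: [19.1, 89.9, 25.3]
force: [3.4, -0.2, -1.9]
opening: 0.0202
```

Emit:
{"method": "drive_tool", "body": {
  "plan": [
    [[0, 0, -0.001], [0, 0, 0], 0],
    [[0, 0, -0.002], [0, 0, 0], 0],
    [[0, 0, -0.003], [0, 0, 0], 0],
    [[0, 0, -0.004], [0, 0, 0], 0],
    [[0, 0, -0.005], [0, 0, 0], 0],
    [[0, 0, -0.006], [0, 0, 0], 0],
    [[0, 0, -0.007], [0, 0, 0], 0],
    [[0, 0, -0.0075], [0, 0, 0], 0],
    [[0, 0, -0.008], [0, 0, 0], 0]
  ]
}}

```text
clock: 11.83
tool_pos: [0.4985, 0.0014, 0.0425]
orientation: [19.0, 89.9, 25.3]
force: [3.5, -1.4, -2.7]
opening: 0.0199
```

Emit:
{"method": "drive_tool", "body": {
  "plan": [
    [[0, 0, -0.0008], [0, 0, 0], 0],
    [[0, 0, -0.0014], [0, 0, 0], 0],
    [[0, 0, -0.0014], [0, 0, 0], 0]
  ]
}}

```text
clock: 12.08
tool_pos: [0.4969, 0.0012, 0.0425]
orientation: [24.6, 90.0, 30.9]
force: [2.8, -0.9, -3.2]
opening: 0.0195
```

Emit:
{"method": "drive_tool", "body": {
  "plan": [
    [[0, 0, -0.0006], [0, 0, 0], 0],
    [[0, 0, -0.001], [0, 0, 0], 0],
    [[0, 0, -0.001], [0, 0, 0], 0]
  ]
}}

```text
clock: 12.33
tool_pos: [0.4958, 0.0011, 0.0425]
orientation: [26.9, 90.0, 33.2]
force: [3.1, -1.9, -3.0]
opening: 0.02
```

Emit:
{"method": "drive_tool", "body": {
  "plan": [
    [[0, 0, -0.0005], [0, 0, 0], 0],
    [[0, 0, -0.0009], [0, 0, 0], 0],
    [[0, 0, -0.0009], [0, 0, 0], 0]
  ]
}}

```text
clock: 12.58
tool_pos: [0.4948, 0.0009, 0.0425]
orientation: [31.9, 90.0, 38.1]
force: [2.8, -1.1, -2.9]
opening: 0.0198
```

Emit:
{"method": "drive_tool", "body": {
  "plan": [
    [[0, 0, -0.0005], [0, 0, 0], 0],
    [[0, 0, -0.0009], [0, 0, 0], 0],
    [[0, 0, -0.0009], [0, 0, 0], 0]
  ]
}}

```text
clock: 12.83
tool_pos: [0.4937, 0.0008, 0.0425]
orientation: [38.7, 90.0, 44.9]
force: [2.4, -1.6, -2.9]
opening: 0.0196
```

Emit:
{"method": "drive_tool", "body": {
  "plan": [
    [[0, 0, -0.0005], [0, 0, 0], 0],
    [[0, 0, -0.0008], [0, 0, 0], 0],
    [[0, 0, -0.0008], [0, 0, 0], 0]
  ]
}}

```text
clock: 13.08
tool_pos: [0.4928, 0.0007, 0.0425]
orientation: [44.9, 90.0, 51.2]
force: [3.0, -1.7, -3.0]
opening: 0.0198
```

Emit:
{"method": "drive_tool", "body": {
  "plan": [
    [[0, 0, -0.0005], [0, 0, 0], 0],
    [[0, 0, -0.0008], [0, 0, 0], 0],
    [[0, 0, -0.0008], [0, 0, 0], 0]
  ]
}}

```text
clock: 13.33
tool_pos: [0.4919, 0.0006, 0.0425]
orientation: [54.9, 90.0, 61.1]
force: [3.2, -0.4, -2.7]
opening: 0.0198
```

Emit:
{"method": "drive_tool", "body": {
  "plan": [
    [[0, 0, -0.0005], [0, 0, 0], 0],
    [[0, 0, -0.0008], [0, 0, 0], 0],
    [[0, 0, -0.0008], [0, 0, 0], 0]
  ]
}}

```text
clock: 13.58
tool_pos: [0.4911, 0.0005, 0.0425]
orientation: [57.8, 90.0, 64.1]
force: [1.9, -0.3, -1.7]
opening: 0.0199
```

Emit:
{"method": "drive_tool", "body": {
  "plan": [
    [[0, 0, -0.0006], [0, 0, 0], 0],
    [[0, 0, -0.0009], [0, 0, 0], 0],
    [[0, 0, -0.0009], [0, 0, 0], 0]
  ]
}}

```text
clock: 13.83
tool_pos: [0.4901, 0.0004, 0.0425]
orientation: [71.8, 90.0, 78.1]
force: [2.8, -1.4, -3.0]
opening: 0.0195
```

Emit:
{"method": "drive_tool", "body": {
  "plan": [
    [[0, 0, -0.0006], [0, 0, 0], 0],
    [[0, 0, -0.0009], [0, 0, 0], 0],
    [[0, 0, -0.0009], [0, 0, 0], 0]
  ]
}}

```text
clock: 14.08
tool_pos: [0.489, 0.0003, 0.0425]
orientation: [94.5, 90.0, 100.8]
force: [2.9, -1.1, -3.0]
opening: 0.0199
```

Emit:
{"method": "drive_tool", "body": {
  "plan": [
    [[0, 0, -0.0006], [0, 0, 0], 0],
    [[0, 0, -0.0009], [0, 0, 0], 0],
    [[0, 0, -0.0009], [0, 0, 0], 0]
  ]
}}

```text
clock: 14.33
tool_pos: [0.488, 0.0001, 0.0425]
orientation: [106.9, 90.0, 113.2]
force: [2.9, -1.1, -2.1]
opening: 0.0198
```

Emit:
{"method": "drive_tool", "body": {
  "plan": [
    [[0, 0, -0.0006], [0, 0, 0], 0],
    [[0, 0, -0.0009], [0, 0, 0], 0],
    [[0, 0, -0.0009], [0, 0, 0], 0]
  ]
}}

```text
clock: 14.58
tool_pos: [0.487, -0.0, 0.0425]
orientation: [131.5, 90.0, 137.8]
force: [2.3, -0.8, -2.8]
opening: 0.0199
```

Emit:
{"method": "drive_tool", "body": {
  "plan": [
    [[0, 0, -0.0006], [0, 0, 0], 0],
    [[0, 0, -0.0009], [0, 0, 0], 0],
    [[0, 0, -0.0009], [0, 0, 0], 0]
  ]
}}

```text
clock: 14.83
tool_pos: [0.486, -0.0001, 0.0425]
orientation: [134.7, 90.0, 140.9]
force: [3.0, -1.1, -2.0]
opening: 0.0198
```

Emit:
{"method": "drive_tool", "body": {
  "plan": [
    [[0, 0, -0.0006], [0, 0, 0], 0],
    [[0, 0, -0.0009], [0, 0, 0], 0],
    [[0, 0, -0.0009], [0, 0, 0], 0]
  ]
}}

```text
clock: 15.08
tool_pos: [0.4849, -0.0003, 0.0424]
orientation: [149.8, 90.0, 156.0]
force: [3.1, -2.0, -2.2]
opening: 0.0197
```

Emit:
{"method": "drive_tool", "body": {
  "plan": [
    [[0, 0, -0.0006], [0, 0, 0], 0],
    [[0, 0, -0.0009], [0, 0, 0], 0],
    [[0, 0, -0.0009], [0, 0, 0], 0]
  ]
}}

```text
clock: 15.33
tool_pos: [0.484, -0.0004, 0.0425]
orientation: [147.2, 90.0, 153.5]
force: [2.6, -0.2, -1.6]
opening: 0.0197
```

Emit:
{"method": "drive_tool", "body": {
  "plan": [
    [[0, 0, -0.0006], [0, 0, 0], 0],
    [[0, 0, -0.0009], [0, 0, 0], 0],
    [[0, 0, -0.0009], [0, 0, 0], 0]
  ]
}}

```text
clock: 15.58
tool_pos: [0.4829, -0.0005, 0.0424]
orientation: [152.3, 90.0, 158.6]
force: [2.7, -2.4, -1.3]
opening: 0.0197
```

Emit:
{"method": "drive_tool", "body": {
  "plan": [
    [[0, 0, -0.0006], [0, 0, 0], 0],
    [[0, 0, -0.0009], [0, 0, 0], 0],
    [[0, 0, -0.0009], [0, 0, 0], 0]
  ]
}}

```text
clock: 15.83
tool_pos: [0.482, -0.0006, 0.0425]
orientation: [155.2, 90.0, 161.5]
force: [3.2, -0.2, -1.4]
opening: 0.0198
```

Emit:
{"method": "drive_tool", "body": {
  "plan": [
    [[0, 0, -0.0006], [0, 0, 0], 0],
    [[0, 0, -0.0009], [0, 0, 0], 0],
    [[0, 0, -0.0009], [0, 0, 0], 0]
  ]
}}

```text
clock: 16.08
tool_pos: [0.4809, -0.0008, 0.0424]
orientation: [161.9, 90.0, 168.2]
force: [3.0, -1.1, -2.3]
opening: 0.0195
```

Emit:
{"method": "drive_tool", "body": {
  "plan": [
    [[0, 0, -0.0006], [0, 0, 0], 0],
    [[0, 0, -0.0009], [0, 0, 0], 0],
    [[0, 0, -0.0009], [0, 0, 0], 0]
  ]
}}

```text
clock: 16.33
tool_pos: [0.4799, -0.0009, 0.0424]
orientation: [160.9, 89.9, 167.2]
force: [2.1, -0.5, -2.3]
opening: 0.0199
```

Emit:
{"method": "drive_tool", "body": {
  "plan": [
    [[0, 0, -0.0006], [0, 0, 0], 0],
    [[0, 0, -0.0009], [0, 0, 0], 0],
    [[0, 0, -0.0009], [0, 0, 0], 0]
  ]
}}

```text
clock: 16.58
tool_pos: [0.4789, -0.001, 0.0424]
orientation: [163.0, 89.9, 169.2]
force: [3.2, -0.3, -2.9]
opening: 0.0196
```

Emit:
{"method": "drive_tool", "body": {
  "plan": [
    [[0, 0, -0.0006], [0, 0, 0], 0],
    [[0, 0, -0.0009], [0, 0, 0], 0],
    [[0, 0, -0.0009], [0, 0, 0], 0]
  ]
}}

```text
clock: 16.83
tool_pos: [0.4779, -0.0011, 0.0424]
orientation: [165.5, 89.9, 171.8]
force: [2.6, -1.8, -2.5]
opening: 0.02
```

Emit:
{"method": "drive_tool", "body": {
  "plan": [
    [[0, 0, -0.0006], [0, 0, 0], 0],
    [[0, 0, -0.0009], [0, 0, 0], 0],
    [[0, 0, -0.0009], [0, 0, 0], 0]
  ]
}}

```text
clock: 17.08
tool_pos: [0.4769, -0.0012, 0.0424]
orientation: [165.0, 89.9, 171.3]
force: [2.6, -0.7, -2.1]
opening: 0.0197
```

Emit:
{"method": "drive_tool", "body": {
  "plan": [
    [[0, 0, -0.0006], [0, 0, 0], 0],
    [[0, 0, -0.0009], [0, 0, 0], 0],
    [[0, 0, -0.0009], [0, 0, 0], 0]
  ]
}}

```text
clock: 17.33
tool_pos: [0.4759, -0.0014, 0.0424]
orientation: [166.8, 89.9, 173.0]
force: [3.1, -0.8, -1.7]
opening: 0.0197
```

Emit:
{"method": "drive_tool", "body": {
  "plan": [
    [[0, 0, -0.0006], [0, 0, 0], 0],
    [[0, 0, -0.0009], [0, 0, 0], 0],
    [[0, 0, -0.0009], [0, 0, 0], 0]
  ]
}}

```text
clock: 17.58
tool_pos: [0.4749, -0.0015, 0.0424]
orientation: [168.3, 89.9, 174.6]
force: [2.3, -1.5, -2.6]
opening: 0.02
```

Emit:
{"method": "drive_tool", "body": {
  "plan": [
    [[0, 0, -0.0006], [0, 0, 0], 0],
    [[0, 0, -0.0009], [0, 0, 0], 0],
    [[0, 0, -0.0009], [0, 0, 0], 0]
  ]
}}

```text
clock: 17.83
tool_pos: [0.4738, -0.0016, 0.0424]
orientation: [169.8, 89.9, 176.0]
force: [4.0, -1.2, -1.6]
opening: 0.0198
```

Emit:
{"method": "drive_tool", "body": {
  "plan": [
    [[0, 0, -0.0003], [0, 0, 0], 0],
    [[0, 0, -0.0004], [0, 0, 0], 0],
    [[0, 0, -0.0004], [0, 0, 0], 0]
  ]
}}

```text
clock: 18.08
tool_pos: [0.4734, -0.0017, 0.0424]
orientation: [169.0, 89.9, 175.3]
force: [3.1, -1.2, -1.1]
opening: 0.0203
```

Emit:
{"method": "drive_tool", "body": {
  "plan": [
    [[0, 0, -0.0005], [0, 0, 0], 0],
    [[0, 0, -0.0008], [0, 0, 0], 0],
    [[0, 0, -0.0008], [0, 0, 0], 0]
  ]
}}

```text
clock: 18.33
tool_pos: [0.4725, -0.0018, 0.0424]
orientation: [169.6, 89.9, 175.8]
force: [2.7, -0.9, -2.0]
opening: 0.0199
```

Emit:
{"method": "drive_tool", "body": {
  "plan": [
    [[0, 0, -0.0006], [0, 0, 0], 0],
    [[0, 0, -0.0009], [0, 0, 0], 0],
    [[0, 0, -0.0009], [0, 0, 0], 0]
  ]
}}

```text
clock: 18.58
tool_pos: [0.4715, -0.0019, 0.0424]
orientation: [170.0, 89.9, 176.2]
force: [3.6, -0.8, -2.1]
opening: 0.0198
```

Emit:
{"method": "drive_tool", "body": {
  "plan": [
    [[0, 0, -0.0006], [0, 0, 0], 0],
    [[0, 0, -0.0009], [0, 0, 0], 0],
    [[0, 0, -0.0009], [0, 0, 0], 0]
  ]
}}

```text
clock: 18.83
tool_pos: [0.4706, -0.002, 0.0424]
orientation: [169.6, 89.9, 175.8]
force: [3.2, -2.3, -1.7]
opening: 0.0202
```

Emit:
{"method": "drive_tool", "body": {
  "plan": [
    [[0, 0, -0.0006], [0, 0, 0], 0],
    [[0, 0, -0.0009], [0, 0, 0], 0],
    [[0, 0, -0.0009], [0, 0, 0], 0]
  ]
}}

```text
clock: 19.08
tool_pos: [0.4704, -0.0018, 0.0426]
orientation: [105.3, 90.0, 111.5]
force: [5.5, -1.2, -3.4]
opening: 0.02
```

The tool halted (0.2 mm of a 0.9 mm step) and the force rose: this is the stop. I'll lean on it gently and hold.

Emit:
{"method": "drive_tool", "body": {
  "plan": [
    [[0, 0, -0.0009], [0, 0, 0], 0],
    [[0, 0, -0.0012], [0, 0, 0], 0],
    [[0, 0, -0.0012], [0, 0, 0], 0]
  ]
}}

```text
clock: 19.33
tool_pos: [0.4703, -0.0016, 0.0429]
orientation: [23.9, 89.9, 30.2]
force: [7.6, -1.4, -4.1]
opening: 0.0197
```

Emit:
{"method": "drive_tool", "body": {
  "plan": [
    [[0, 0, -0.0014], [0, 0, 0], 0],
    [[0, 0, -0.0015], [0, 0, 0], 0],
    [[0, 0, -0.0015], [0, 0, 0], 0],
    [[0, 0, -0.0015], [0, 0, 0], 0],
    [[0, 0, -0.0015], [0, 0, 0], 0],
    [[0, 0, -0.0015], [0, 0, 0], 0]
  ]
}}

```text
clock: 19.83
tool_pos: [0.4703, -0.0013, 0.0433]
orientation: [15.2, 89.7, 21.5]
force: [8.4, -2.4, -5.0]
opening: 0.0198
```

Emit:
{"method": "drive_tool", "body": {
  "plan": [
    [[0, 0, -0.0016], [0, 0, 0], 0],
    [[0, 0, -0.0016], [0, 0, 0], 0],
    [[0, 0, -0.0016], [0, 0, 0], 0],
    [[0, 0, -0.0016], [0, 0, 0], 0],
    [[0, 0, -0.0016], [0, 0, 0], 0],
    [[0, 0, -0.0016], [0, 0, 0], 0],
    [[0, 0, -0.0016], [0, 0, 0], 0],
    [[0, 0, -0.0016], [0, 0, 0], 0],
    [[0, 0, -0.0016], [0, 0, 0], 0],
    [[0, 0, -0.0016], [0, 0, 0], 0],
    [[0, 0, -0.0016], [0, 0, 0], 0],
    [[0, 0, -0.0016], [0, 0, 0], 0]
  ]
}}

```text
clock: 20.83
tool_pos: [0.4703, -0.0009, 0.0436]
orientation: [12.7, 89.6, 19.1]
force: [8.0, -1.4, -4.1]
opening: 0.0197
```

Emit:
{"method": "drive_tool", "body": {
  "plan": [
    [[0, 0, 0.001], [0, 0, 0], 0],
    [[0, 0, 0.002], [0, 0, 0], 0],
    [[0, 0, 0.004], [0, 0, 0], 0],
    [[0, 0, 0.006], [0, 0, 0], 0],
    [[0, 0, 0.007], [0, 0, 0], 0],
    [[0, 0, 0.008], [0, 0, 0], 0],
    [[0, 0, 0.008], [0, 0, 0], 0],
    [[0, 0, 0.008], [0, 0, 0], 0]
  ]
}}

```text
clock: 21.5
tool_pos: [0.4781, -0.0001, 0.0436]
orientation: [13.2, 89.6, 19.5]
force: [0.2, 0.0, -1.5]
opening: 0.0198
```

Free of the bar (force back to the weight alone). Lifting straight up, slowly first.

Emit:
{"method": "drive_tool", "body": {
  "plan": [
    [[-0.004, 0, 0], [0, 0, 0], 0],
    [[-0.008, 0, 0], [0, 0, 0], 0],
    [[-0.013, 0, 0], [0, 0, 0], 0],
    [[-0.019, 0, 0], [0, 0, 0], 0],
    [[-0.026, 0, 0], [0, 0, 0], 0],
    [[-0.035, 0, 0], [0, 0, 0], 0],
    [[-0.05, 0, 0], [0, 0, 0], 0],
    [[-0.067, 0, 0], [0, 0, 0], 0],
    [[-0.067, 0, 0], [0, 0, 0], 0],
    [[-0.067, 0, 0], [0, 0, 0], 0]
  ]
}}

```text
clock: 22.33
tool_pos: [0.4784, 0.0001, 0.112]
orientation: [14.5, 89.4, 20.8]
force: [0.2, -0.1, -2.2]
opening: 0.0195
```

```bash
python3 - <<'E'
from h import *
np.set_printoptions(precision=4,suppress=True)
o=ctrl.get_obs();print(o['clock'],o['tool_pos'],o['force'],o['opening'])
im=ctrl.snapshot('scene');w=ctrl.snapshot('wrist')
cv2.imwrite('pics/s4.png',np.hstack([cv2.resize(im[110:310,150:310],(400,500),interpolation=2),cv2.resize(w[60:310,150:350],(400,500),interpolation=2)]))
t,R=tool();c=ctrl.get_calibration('scene');u=R[:,2];dn=R[:,0]
for X in (t-.019*dn+.152*u, t-.019*dn+.152*u+.0335*dn, t-.019*dn-.048*u-.012*dn):
  p=c['R']@X+c['t'];q=np.array([c['fx']*p[0]/p[2]+c['cx'],c['fy']*p[1]/p[2]+c['cy']]);print(X,q,'crop',(q-[150,110])*2.5)
print(R)
go([.4406,-.2824,.11],8.85)
E
```

```text
22.3333 [0.4784 0.0001 0.112 ] [ 0.1535 -0.0982 -2.1615] 0.01951631075623357
[0.6283 0.0164 0.1305] [255.3783 199.6362] crop [263.4457 224.0906]
[0.6285 0.0165 0.097 ] [255.5177 211.1783] crop [263.7944 252.9458]
[ 0.4294 -0.0056  0.1412] [293.1918 155.9027] crop [357.9794 114.7567]
[[ 0.0065 -0.1099  0.9939]
 [ 0.0026  0.9939  0.1099]
 [-1.      0.0019  0.0067]]
opt 0 shift [-0.0005 -0.2764 -0.0675] turn [-2.54  0.39 -0.1 ] other [177.5  -0.2  -0.6]
```

View pics/s4.png

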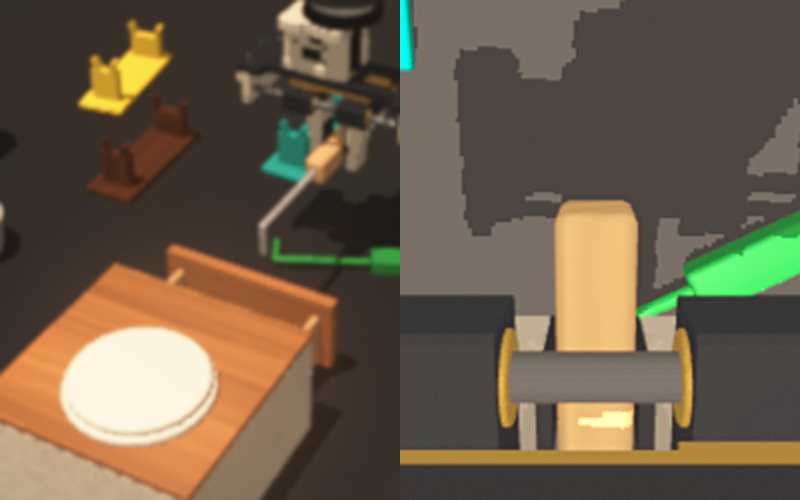

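The scene crop shows the drawer drawn out and the hook clear of the eye: bend at (263,226), tip at (263,253), matching the prediction to within 1 px, so nothing slipped in the grip. Now back to above the rest.

Emit:
{"method": "drive_tool", "body": {
  "plan": [
    [[0, -0.02, -0.005], [0, 0.2, 0], 0],
    [[0, -0.05, -0.012], [-0.5, 0.4, -0.1], 0],
    [[0, -0.085, -0.02], [-1, 0.4, -0.1], 0],
    [[0, -0.12, -0.03], [-1.5, 0.4, -0.1], 0],
    [[0, -0.155, -0.038], [-2, 0.4, -0.1], 0],
    [[0, -0.19, -0.047], [-2.5, 0.4, -0.1], 0],
    [[0, -0.22, -0.055], [-2.5, 0.4, -0.1], 0],
    [[0, -0.25, -0.061], [-2.5, 0.4, -0.1], 0],
    [[0, -0.27, -0.066], [-2.5, 0.4, -0.1], 0],
    [[-0.0005, -0.2764, -0.0675], [-2.5, 0.4, -0.1], 0],
    [[-0.0005, -0.2764, -0.0675], [-2.5, 0.4, -0.1], 0],
    [[-0.0005, -0.2764, -0.0675], [-2.5, 0.4, -0.1], 0],
    [[-0.0005, -0.2764, -0.0675], [-2.5, 0.4, -0.1], 0]
  ]
}}

```text
clock: 23.52
tool_pos: [0.4404, -0.2817, 0.1096]
orientation: [154.2, 89.9, 163.0]
force: [0.0, 0.3, -2.3]
opening: 0.0202
```

```bash
python3 - <<'E'
from h import *
o=ctrl.get_obs();print(o['tool_pos'],o['force'])
go([.4406,-.2824,.06],8.8);go([.4406,-.2824,.0335],8.8);print(tool()[1])
E
```

```text
[ 0.44041264 -0.28166631  0.10961727] [ 0.02048472  0.25919243 -2.34044697]
opt 0 shift [ 0.0496 -0.0008  0.0001] turn [ 0.03 -0.05 -0.03] other [-1.8e+02  0.0e+00 -1.0e-01]
opt 0 shift [ 0.0761 -0.0008  0.0001] turn [ 0.03 -0.05 -0.03] other [-1.8e+02  0.0e+00 -1.0e-01]
[[-9.77681355e-04 -1.53514321e-01  9.88145939e-01]
 [ 2.98328127e-04  9.88146323e-01  1.53514676e-01]
 [-9.99999478e-01  4.44880163e-04 -9.20294597e-04]]
```

Emit:
{"method": "drive_tool", "body": {
  "plan": [
    [[0.015, -0.0007, 0], [0, 0, 0], 0],
    [[0.035, -0.0007, 0], [0, 0, 0], 0],
    [[0.05, -0.0007, 0], [0, 0, 0], 0],
    [[0.058, -0.0007, 0], [0, 0, 0], 0],
    [[0.064, -0.0007, 0], [0, 0, 0], 0],
    [[0.068, -0.0007, 0], [0, 0, 0], 0],
    [[0.071, -0.0007, 0], [0, 0, 0], 0],
    [[0.073, -0.0007, 0], [0, 0, 0], 0],
    [[0.0745, -0.0007, 0], [0, 0, 0], 0],
    [[0.0755, -0.0007, 0], [0, 0, 0], 0],
    [[0.0755, -0.0007, 0], [0, 0, 0], 0]
  ]
}}

```text
clock: 24.43
tool_pos: [0.4406, -0.2824, 0.0343]
orientation: [150.8, 90.0, 159.6]
force: [-0.5, -0.8, -2.1]
opening: 0.0196
```

Emit:
{"method": "drive_tool", "body": {
  "plan": [
    [[0.0005, 0, 0], [0, 0, 0], 0],
    [[0.001, 0, 0], [0, 0, 0], 0],
    [[0.0012, 0, 0], [0, 0, 0], 0],
    [[0.0012, 0, 0], [0, 0, 0], 0]
  ]
}}

```text
clock: 24.77
tool_pos: [0.4408, -0.2825, 0.0334]
orientation: [-178.3, 90.0, -169.5]
force: [-0.9, -0.5, 0.6]
opening: 0.0193
```

Weight is carried by the rest. Opening, then rising.

Emit:
{"method": "drive_tool", "body": {
  "plan": [
    [[0, 0, 0], [0, 0, 0], 0.3],
    [[0, 0, 0], [0, 0, 0], 0.4],
    [[0, 0, 0], [0, 0, 0], 0.5],
    [[0, 0, 0], [0, 0, 0], 0.6],
    [[0, 0, 0], [0, 0, 0], 0.7],
    [[0, 0, 0], [0, 0, 0], 0.7],
    [[0, 0, 0], [0, 0, 0], 0.7],
    [[0, 0, 0], [0, 0, 0], 0.7]
  ]
}}

```text
clock: 25.43
tool_pos: [0.4408, -0.2825, 0.0334]
orientation: [-158.9, 90.0, -150.1]
force: [-0.2, 0.5, -0.1]
opening: 0.0606
```

Emit:
{"method": "drive_tool", "body": {
  "plan": [
    [[-0.01, 0, 0], [0, 0, 0], 0.7],
    [[-0.03, 0, 0], [0, 0, 0], 0.7],
    [[-0.06, 0, 0], [0, 0, 0], 0.7],
    [[-0.1, 0, 0], [0, 0, 0], 0.7],
    [[-0.14, 0, 0], [0, 0, 0], 0.7],
    [[-0.166, 0, 0.005], [0, 0, 0], 0.7],
    [[-0.166, 0, 0.005], [0, 0, 0], 0.7],
    [[-0.166, 0, 0.005], [0, 0, 0], 0.7]
  ]
}}

```text
clock: 26.1
tool_pos: [0.4467, -0.2819, 0.2021]
orientation: [-20.7, 89.7, -11.9]
force: [0.1, 0.4, -0.5]
opening: 0.0613
```

```bash
python3 - <<'E'
from h import *
np.set_printoptions(precision=4,suppress=True)
o=ctrl.get_obs();print(o['clock'],o['tool_pos'],o['force'],o['opening'])
w=ctrl.snapshot('wrist')
for k in('hook_grip',):
  for d in ctrl.landmark_of('wrist',k): print(k,d['pixel'],round(d['confidence'],2),back('wrist',d['pixel'],.052))
s=ctrl.snapshot('scene')
for k in('hook_grip','hook_tip'): print(k,[d['pixel'] for d in ctrl.landmark_of('scene',k)])
cv2.imwrite('pics/end.png',np.hstack([cv2.resize(w[110:310,170:330],(400,500),interpolation=2),cv2.resize(s[110:310,150:310],(400,500),interpolation=2)]))
E
```

```text
26.1 [ 0.4467 -0.2819  0.2021] [ 0.0636  0.4457 -0.4718] 0.06132416181173512
hook_grip [250.5, 179.7] 0.87 [ 0.4416 -0.2775  0.052 ]
hook_grip [[317.4, 213.5], [206.2, 158.0]]
hook_tip [[188.8, 192.8], [257.6, 204.2]]
```

View pics/end.png

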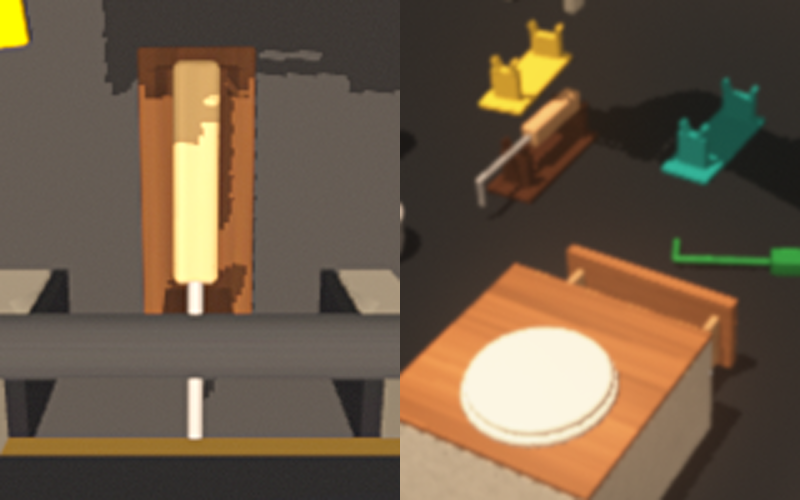

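The hook lies in both forks, straight and level as before (handle at crop x≈196, running from y 60 to 283). The drawer is still out and nothing else has moved. Handing in.

```bash
python3 -c "
from plant import ctrl
print(ctrl.close_job())"
```

```text
the job is handed in; nothing more can be done
None
```

The drawer is drawn out to its stop and the hook is back on its dark wooden rest; I handed the job in at about 26 s of the 67 s allowed. No verdict was reported.

- **Pull:** I drew the drawer out in roughly 1 mm steps against about 3 N of drag. It met the stop after roughly 69 mm. The tool stopped moving and the pull rose to about 8 N; the highest reading was 8.4 N. I held it at about 8 N for 1.5 s.
- **Unhooking:** I moved the hook 8 mm back inside the eye, and the force dropped to the hook's own weight before I lifted it out. No push on the drawer showed in the force readings.
- **Last checks:** In the last picture the hook lies straight in both forks, level as before. The drawer is still out, the gripper is clear and open, and the look-alikes I could see had not moved.

No check failed. The detector put the handle's centre about 4 mm sideways from where I released it. It had been off by the same amount before I picked the hook up, so I take that as the detector's own error.

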